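# Open the sprung battery lid of a radio pack

### The arm

A 6-joint arm with a two-finger parallel gripper is mounted at the origin on the work surface. World frame = base frame: x ahead of the robot, y to its left, z up, the work surface at z = 0. Lengths are in m, angles in rad, forces in N, time in s.
With the tool pointing down it reaches from about 0.375 to 0.9 m from the base axis. Payload 3.1 kg.
Tool frame: the origin (TCP) lies midway between the tips of the shut fingers; the grasp point (between the pads) lies 19 mm behind it; z points along the fingers, y is the direction in which the jaws open and shut (so a half turn about z gives the same grasp; the last joint's range is limited). The gripper opens to 85 mm and grips with 20 to 120 N. Pads are 22 mm wide; open, the fingers measure 114 mm over their backs; the gripper's body (76 mm by 85 mm) begins 54 mm behind the grasp point. The pads swing forward as they close: fully open they stand 13 mm farther back than shut.
Start: joints at [1.103, 0.527, 1.433, -0, 1.181, -0.178], TCP at [0.178, 0.599, 0.231] pointing down, gripper open.
Joint ranges: [-3.08, 3.08], [-0.75, 2.2], [0.22, 2.44], [-1.43, 4.57], [0, 2.65], [-2.85, 2.85]. Speed limits (rad/s): [2.79, 2.79, 3.14, 3.14, 3.14, 3.14].

### API

Orientations are given as a unit quaternion [x, y, z, w].
In Python, from station import manip gives the robot as it stands.
- The arm moves only by the tool play_rows, never from a script. Its argument "increments" is a list of rows, each a list of 3 entries, a list of its own where there are three numbers: the shift along the tool's x, y, z in m, then the turn, a rotation vector about the tool's x, y, z in rad, then the opening, from 0 (shut) to 1 (fully open). A call has 1 to 10 rows; each row is the pose to reach, as a shift and turn from the pose commanded when the call began, along the tool's axes at that moment; what a row does not reach only later rows make up. A row lasts 1/10 s, in which the tool goes at most 50 mm and 8.59 degrees, less where a joint would pass 70% of its speed; a pose out of reach is approached as far as the arm can. A call with a gripper value outside its range is refused whole. The fingers move at their own pace and stop on an object; "force" is the grip in N (left out, the last holds). Time passes only in rows, so rows that repeat a pose let the fingers close. It gives the time, the measured TCP pose, the force and the opening at its end, in the units of the state.
- manip.sense(): the state, without advancing time (a new reading comes with each control period).
- manip.snapshot(name): name is "scene" or "top" or "wrist"; returns (picture, depth): 480x640x3 uint8, red, green, blue; 480x640 float32, m along the optical axis (not along the pixel's ray), 0 where there is no reading.
- manip.camera_model(name): a dict with "camera_matrix" (3x3 intrinsics, pixels), "R" (3x3) and "t" (3): a world point X has camera coordinates R X + t. Camera axes: x right, y down, z forward; pixel columns grow to the right and rows downward; lengths in m; the calibration is good to about 2 mm. A picture is of the moment at which its call begins: read the wrist's pose just before it. camera_model takes no time and is no camera call; for the wrist camera it gives the pose at the moment of the call.
- manip.sign_off(): hands the job in, once; it reports no verdict.
Trained networks look in the newest picture that a camera, given by its name, has taken for a name from the list of things; names that differ only in an ending like _2 or _b are one class to them, and where a whole thing is asked for, a point or a joint stands for the part that bears it (a point fixed in the world has none). Each returns a list of dicts, best first, with "p" (0 to 1); they miss things now and then, are a little off and sometimes report something else, mostly with a low value. They report only what shows in the picture. A call takes as long as a camera call. They do not tell look-alikes from the thing itself.
- manip.regions_of(camera, thing): "region" (480x640 bool, what is visible of it) and "rect" ([left, top, width, height] in pixels, round what is visible of it).
The state is a dict: "t": time; "q": joint angles; "qd": joint speeds; "tau": joint torques, N m; "tcp_pos": TCP position; "tool_rot": TCP orientation; "force": force on the tool from outside, world axes, zero at the start; "ft_torque": the same for the moment, N m; "finger_gap": opening from 0.0 (shut) to 1.0 (fully open).
Only numpy, scipy, OpenCV 4.12 (cv2) and the standard library are available. Lean on these libraries where they do the work, as an engineer would, in place of code of your own. Each camera call takes 0.05 s, during which the arm holds its last target.

### The job

Open the battery pack: press its release tab down with the fingertips until the sprung lid pops up by itself, then push the lid over with the fingers until it is fully open against its stop, and come clear of it. Do not pick anything up, leave the two cells lying in their channels and leave the other things on the table where they are.

Things in the scene. Friction and masses are not known exactly. Their poses are not given: they have to be found in the camera images.
- pack: The battery pack: a black plastic tray 100 (x) x 130 (y) x 60 mm high, fixed to the table, under a grey lid. Origin: centre of its underside, on the table. Its own x axis points from the front (release tab) to the back (hinge), level; z up. It may be turned by up to 0.5 rad about z. Walls 5 mm.
- hinge (a point): A point on the lid's hinge axis, fixed on the pack: pack frame x +47 mm, y 0, z 63 mm. The axis runs along the pack's y.
- lid_edge (a point): Middle of the lid's free front edge, half-way through its thickness; moves with the lid. The lid is a flat grey plate 100 mm from hinge axis to free edge, 130 mm wide, 6 mm thick; shut, it lies level on the tray and its edge is at pack x -53 mm, z 63 mm (top face at 66 mm).
- lid (a joint): Lid angle, rad: 0 shut, 1.92 fully open (leaning back 20 degrees past upright, against its stop). Once freed, a spring kicks it up to about 0.8 within a second or so and no farther. From there it must be pushed (about 1 N at the edge); the hinge is damped and a little stiff: below about 1.1 the lid sinks back to 0.8 when let go, above about 1.3 it stays where it is left. The spring cannot push it past 0.8.
- tab_top (a point): Where to press: on the top of the release tab's paddle, centred, at pack x -86 mm, y 0, z 42.5 mm when at rest; moves with the tab. The paddle is a black plate with fine grey ribs, 50 mm wide (y), 5 mm thick, standing out in front of the pack from pack x -58 to -102 mm. Behind it an upright 24 mm wide (front face at pack x -61 mm) rises to a tooth, top at z 71 mm, that hooks over the lid's front edge; it tips up to 9 mm towards the presser.
- tab (a joint): Tab angle, rad: 0 at rest, 0.36 pressed fully down. It turns about a pivot 31 mm behind tab_top (pack x -55 mm, z 42 mm), so the paddle goes down at the front. A return spring needs about 3 N at tab_top to start and 6.5 N fully down; the lid is freed at about 0.2 (some 7 mm down).
- cell0: Round battery cell, 33 mm across, 60 mm long, loose, lying along the pack's x in a channel inside the tray under the lid, at pack y -24.5 mm, well below the lid. Origin: underside of its middle. Not to be moved.
- cell1: The same, in the second channel, at pack y +13.5 mm. Not to be moved.
- spare: A like cell standing upright on the table near the pack, 33 mm across, 60 mm high; origin at the centre of its underside. Not to be moved.
- spool: Copper-coloured spool, 52 mm across, 40 mm high, standing near the pack; origin at the centre of its underside. Not to be moved.
- adaptor: Metal plug adaptor, 28 mm across, 38 mm high, standing near the pack; origin at the centre of its underside. Not to be moved.
- handheld: Black handheld radio lying on its back to the right of the pack, 105 x 56 x 32 mm, with a 70 mm stub aerial on its +x end; origin at the centre of the case's underside. Not to be moved.
Things that resemble listed ones, but are neither listed nor needed, are in the scene too. Leave any pink or turquoise look-alike of the pack alone.

How it is judged:
By the outcome, as a careful person would: the job done as asked, in the order asked, and still so for the second after the job is handed in, with the robot touching nothing.
It also fails if it takes over 45 s, if anything falls off the work surface, if the arm or the gripper's body presses on something with over 40 N, if the wrist force passes 120 N, or if a joint passes its speed limit or range.

## Working session

There is one attempt and no reset: what is moved stays moved. The work goes in short steps, Python scripts to look and compute and a tool call to move; the robot and the scene stay as the last step left them, time stands still between calls to the robot, and variables do not carry over. Pictures are saved under pics/ and viewed, and the job is handed in when it is done.

Besides the shell and the picture viewer there is one more tool, called after "Emit:" as name(argument=value, ...), one argument or row to a line, values as JSON. play_rows: Moves the arm, as the interface text tells. Its arguments: {"type":"object","properties":{"increments":{"type":"array"},"force":{"type":"number"}},"required":["increments"]}

```bash
ls; mkdir -p pics; python3 - <<'E'
from station import manip
import cv2,numpy as np
for n in("scene","top"):
    p,d=manip.snapshot(n); cv2.imwrite(f"pics/{n}0.png",p[:,:,::-1]); np.savez(f"{n}0.npz",p=p,d=d,**manip.camera_model(n))
s=manip.sense();print({k:np.round(v,3) for k,v in s.items()})
E
```

```text
pics
{'t': np.float64(0.1), 'q': array([ 1.104,  0.528,  1.434,  0.   ,  1.181, -0.178]), 'qd': array([ 0.   , -0.004, -0.003,  0.001,  0.002, -0.001]), 'tau': array([-1.0000e-03, -4.4331e+01, -1.7859e+01, -0.0000e+00,  4.0000e-03,
       -0.0000e+00]), 'tcp_pos': array([0.178, 0.599, 0.23 ]), 'tool_rot': array([ 0.144,  0.99 , -0.001, -0.   ]), 'force': array([ 0.64 , -0.039, -0.301]), 'ft_torque': array([-0.013,  0.059, -0.025]), 'finger_gap': np.float64(0.998)}
```

View pics/scene0.png

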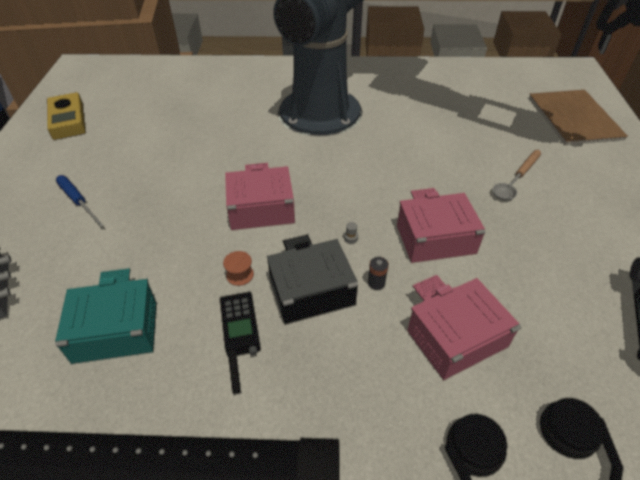

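View pics/top0.png

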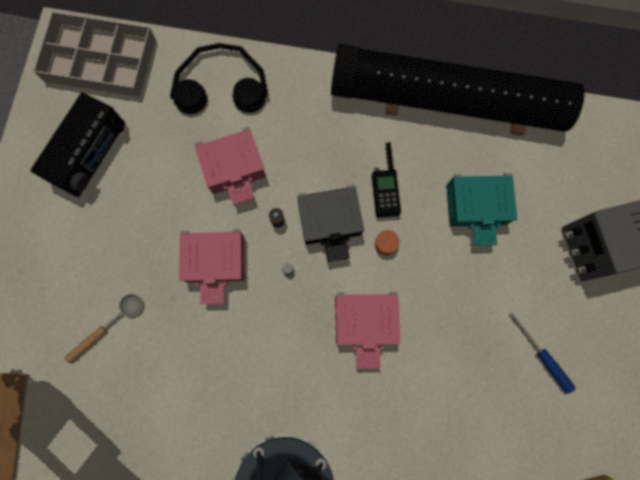

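The grey-lidded pack is at scene (312,278) and top (330,218), with its tab at top (337,248). The look-alikes are pink at top (230,165), (211,257) and (368,322), and turquoise at (482,203). I choose the grey and black one. Near it are the spool at top (387,242), the adaptor at (288,270), the spare at (277,218) and the radio at (386,190).

```bash
cat > h.py <<'E'
import numpy as np,cv2
from station import manip
def cloud(d,M):
    K=np.array(M["camera_matrix"]);R=np.array(M["R"]);t=np.array(M["t"])
    v,u=np.mgrid[0:480,0:640]
    c=np.stack([(u-K[0,2])/K[0,0]*d,(v-K[1,2])/K[1,1]*d,d],-1)
    return (c-t)@R   # R^T (c-t)
def proj(X,M):
    K=np.array(M["camera_matrix"]);c=np.array(M["R"])@np.array(X)+np.array(M["t"]);p=K@c;return p[:2]/p[2]
E
python3 - <<'E'
from h import *
for n in("scene","top"):
    f=np.load(f"{n}0.npz");P=cloud(f["d"],f);d=f["d"]
    print(n,"cam",-f["R"].T@f["t"])
    for th in("pack","lid_edge","tab_top","spare","spool","adaptor","handheld"):
        for r in manip.regions_of(n,th)[:5]:
            m=r["region"]&(d>0);q=P[m]
            print(th,round(r["p"],2),np.round(r["rect"]),m.sum(),np.round(np.median(q,0),3),np.round(np.percentile(q[:,2],[5,95]),3))
    # lid plane of grey pack
    u0,v0=(312,278) if n=="scene" else (330,218)
    im=np.zeros((480,640),bool);im[v0-50:v0+50,u0-60:u0+60]=1
    hsv=cv2.cvtColor(f["p"],cv2.COLOR_RGB2HSV)
    m=im&(P[...,2]>.055)&(P[...,2]<.075)&(hsv[...,1]<90)
    nl,lab,st,ce=cv2.connectedComponentsWithStats(m.astype(np.uint8))
    k=lab[v0,u0];q=P[lab==k]
    print("lid comp",k,st[k],np.median(q[:,2]),cv2.minAreaRect((q[:,:2]*1000).astype(np.float32)))
    p=f["p"][v0-65:v0+65,u0-90:u0+90];cv2.imwrite(f"pics/crop_{n}.png",cv2.resize(p[:,:,::-1],None,fx=4,fy=4,interpolation=cv2.INTER_CUBIC))
E
```

```text
scene cam [1.09885349 0.03309339 0.70228923]
pack 0.95 [ 54. 269. 104.  96.] 7456 [ 0.691 -0.319  0.064] [0.008 0.067]
pack 0.87 [226. 165.  68.  62.] 3972 [ 0.406 -0.111  0.064] [0.007 0.067]
pack 0.82 [404. 272. 119. 109.] 7452 [0.682 0.23  0.065] [0.013 0.067]
pack 0.8 [268. 234.  89.  91.] 5959 [ 0.602 -0.001  0.065] [0.008 0.067]
pack 0.72 [399. 187.  86.  78.] 5065 [0.47  0.232 0.064] [0.006 0.067]
lid_edge 0.94 [410. 278. 109.  80.] 4627 [0.672 0.241 0.065] [0.063 0.067]
lid_edge 0.85 [402. 192.  78.  46.] 2686 [0.449 0.237 0.065] [0.063 0.067]
lid_edge 0.82 [272. 240.  82.  61.] 3684 [ 0.585 -0.     0.066] [0.063 0.068]
lid_edge 0.71 [ 57. 279.  93.  66.] 4453 [ 0.677 -0.324  0.065] [0.063 0.067]
tab_top 0.76 [415. 276.  38.  25.] 596 [0.601 0.205 0.042] [0.04 0.07]
tab_top 0.71 [412. 187.  27.  10.] 240 [0.366 0.218 0.043] [0.04  0.071]
tab_top 0.69 [ 99. 269.  32.  18.] 404 [ 0.591 -0.333  0.042] [0.04  0.071]
tab_top 0.6 [283. 230.  27.  23.] 332 [ 0.507 -0.023  0.043] [0.04  0.071]
tab_top 0.48 [243. 163.  28.   6.] 157 [ 0.291 -0.123  0.043] [0.04  0.071]
spare 0.57 [370
[... 1506 characters left out ...]
044] [0.04  0.072]
tab_top 0.61 [474. 217.  22.  27.] 575 [ 0.598 -0.339  0.044] [0.039 0.072]
tab_top 0.56 [321. 236.  29.  26.] 514 [ 0.507 -0.024  0.044] [0.04  0.072]
spare 0.63 [271. 210.  12.  20.] 226 [0.551 0.114 0.057] [0.018 0.061]
spool 0.94 [378. 228.  21.  31.] 466 [ 0.539 -0.133  0.04 ] [0.004 0.044]
adaptor 0.61 [279. 263.  16.  15.] 129 [0.445 0.07  0.037] [0.009 0.042]
adaptor 0.18 [322. 232.  25.  34.] 581 [ 0.509 -0.023  0.044] [0.011 0.072]
handheld 0.96 [373. 143.  26.  76.] 1405 [ 0.661 -0.113  0.032] [0.017 0.036]
lid comp 1 [ 298  184   67   58 2833] 0.06718719729484031 ((576.1572265625, -0.20146942138671875), (114.7562255859375, 130.5677032470703), 19.23309326171875)
```

```bash
python3 - <<'E'
from h import *
for n in("scene","top"):
    f=np.load(f"{n}0.npz");P=cloud(f["d"],f)
    for th in("lid_edge","tab_top"):
        rs=manip.regions_of(n,th)
        for r in rs:
            q=P[r["region"]&(f["d"]>0)];c=np.median(q,0)
            if abs(c[1])<.05 and c[0]>.45:
                if th=="lid_edge": q=q[(q[:,2]>.06)]
                else: q=q[(q[:,2]<.05)&(q[:,2]>.035)]
                print(n,th,cv2.minAreaRect((q[:,:2]*1000).astype(np.float32)),np.median(q[:,2]))
E
```

```text
scene lid_edge ((580.82958984375, 0.5296249389648438), (103.14144134521484, 129.6911163330078), 19.76175880432129) 0.06552340077740704
scene tab_top ((500.5403747558594, -27.876068115234375), (26.990867614746094, 50.22650909423828), 21.522428512573242) 0.04190963359659406
top lid_edge ((576.9620361328125, 0.16997528076171875), (100.90714263916016, 129.3816680908203), 19.99825668334961) 0.06715907811070515
top tab_top ((504.6818542480469, -25.9206600189209), (44.04384231567383, 49.4691276550293), 19.32315444946289) 0.043614055479537436
```

View pics/crop_top.png

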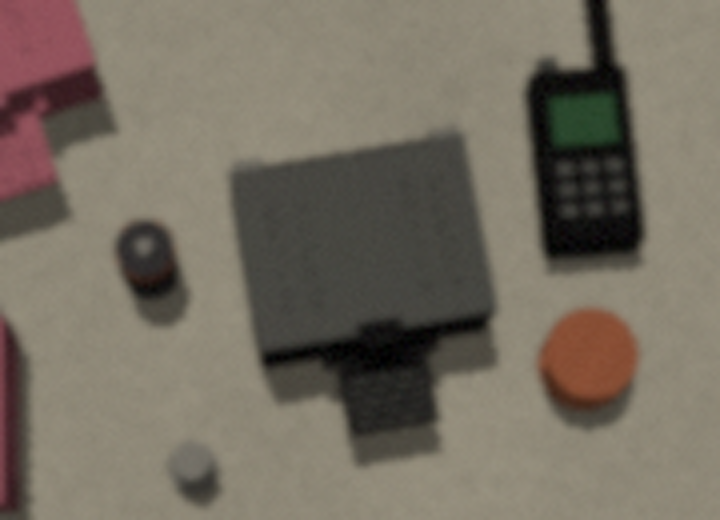

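View pics/crop_scene.png

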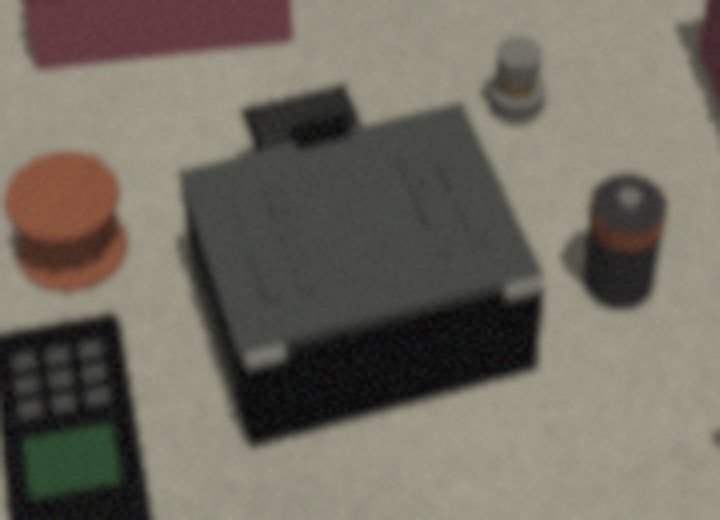

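```bash
cat >> h.py <<'E'
from scipy.spatial.transform import Rotation as Ro
PO=np.array([.5816,.0014,0]);YAW=.345
RP=Ro.from_euler('z',YAW)
def target(px,py,pz,tilt):
    # tool z = down leaning to +x pack by tilt (body leans to -x)
    y=np.array([0,1,0.]);z=np.array([np.sin(tilt),0,-np.cos(tilt)]);x=np.cross(y,z)
    return PO+RP.apply([px,py,pz]),RP*Ro.from_matrix(np.stack([x,y,z],1))
def step(px,py,pz,tilt=0.):
    s=manip.sense();p,R=target(px,py,pz,tilt);R0=Ro.from_quat(s["tool_rot"])
    print("t",round(s["t"],2),"tcp",np.round(s["tcp_pos"],4),"pack",np.round(RP.inv().apply(s["tcp_pos"]-PO),4),"F",np.round(s["force"],2))
    print("shift",np.round(R0.inv().apply(p-s["tcp_pos"]),4),"rot",np.round((R0.inv()*R).as_rotvec(),4))
E
python3 -c "
from h import *
step(-.082,0,.14,.26)"
```

```text
t 1.0 tcp [0.1779 0.5991 0.2313] pack [-0.1777  0.699   0.2313] F [ 0.52 -0.87 -0.53]
shift [-0.4911 -0.5065  0.0913] rot [-0.0824 -0.2512 -0.6302]
```

Emit:
play_rows(
  increments=[
    [[-0.491,-0.507,0.091],[-0.082,-0.251,-0.63],0],
    [[-0.491,-0.507,0.091],[-0.082,-0.251,-0.63],0],
    [[-0.491,-0.507,0.091],[-0.082,-0.251,-0.63],0],
    [[-0.491,-0.507,0.091],[-0.082,-0.251,-0.63],0],
    [[-0.491,-0.507,0.091],[-0.082,-0.251,-0.63],0],
    [[-0.491,-0.507,0.091],[-0.082,-0.251,-0.63],0],
    [[-0.491,-0.507,0.091],[-0.082,-0.251,-0.63],0],
    [[-0.491,-0.507,0.091],[-0.082,-0.251,-0.63],0],
    [[-0.491,-0.507,0.091],[-0.082,-0.251,-0.63],0],
    [[-0.491,-0.507,0.091],[-0.082,-0.251,-0.63],0],
  ],
)

```text
t: 2.0
tcp_pos: [0.4083, 0.1575, 0.1676]
tool_rot: [-0.17, 0.977, 0.022, 0.128]
force: [0.7, 0.6, 0.1]
finger_gap: -0.001
```

```bash
python3 -c "
from h import *
step(-.082,0,.12,.26)"
```

```text
t 2.0 tcp [0.4083 0.1575 0.1676] pack [-0.1103  0.2056  0.1676] F [0.69 0.62 0.15]
shift [-0.015  -0.2055  0.0535] rot [-0.0008  0.0013  0.    ]
```

Emit:
play_rows(
  increments=[
    [[-0.015,-0.206,0.054],[0,0,0],0],
    [[-0.015,-0.206,0.054],[0,0,0],0],
    [[-0.015,-0.206,0.054],[0,0,0],0],
    [[-0.015,-0.206,0.054],[0,0,0],0],
    [[-0.015,-0.206,0.054],[0,0,0],0],
    [[-0.015,-0.206,0.054],[0,0,0],0],
    [[-0.015,-0.206,0.054],[0,0,0],0],
  ],
)

```text
t: 2.7
tcp_pos: [0.5022, -0.0238, 0.1189]
tool_rot: [-0.17, 0.977, 0.023, 0.127]
force: [0.2, 0.7, 0.3]
finger_gap: -0.003
```

```bash
python3 - <<'E'
from h import *
step(-.082,0,.055,.26)
M=manip.camera_model("wrist");p,d=manip.snapshot("wrist")
p=p.copy()
for X in([-.086,0,.0425],[-.058,.025,.0425],[-.102,.025,.0425],[-.102,-.025,.0425],[-.053,.065,.066],[-.053,-.065,.066]):
    u=proj(PO+RP.apply(X),M);cv2.circle(p,tuple(int(v) for v in u),4,(255,0,0),1)
cv2.imwrite("pics/w1.png",p[:,:,::-1])
E
```

```text
t 2.7 tcp [ 0.5022 -0.0238  0.1189] pack [-0.0833  0.0032  0.1189] F [0.19 0.74 0.28]
shift [ 0.0151 -0.0033  0.0621] rot [ 0.0018 -0.002  -0.0002]
```

View pics/w1.png

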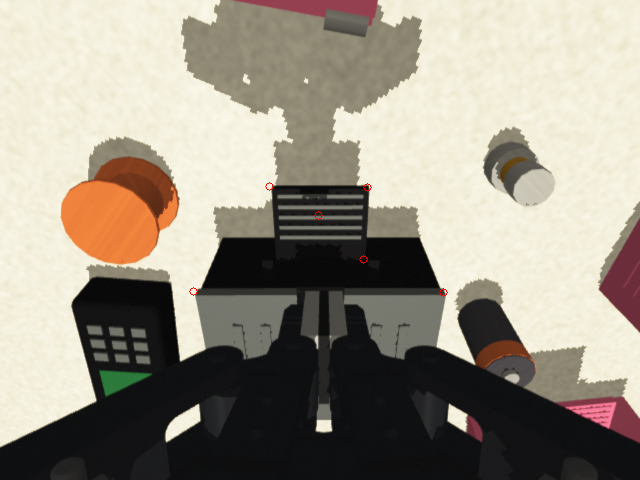

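The wrist view confirms the grey-lidded pack: the paddle corners at (270,187) and (367,187) lie within about 2 mm of my prediction. Now I descend.

Emit:
play_rows(
  increments=[
    [[0.008,-0.002,0.03],[0,0,0],0],
    [[0.015,-0.003,0.06],[0,0,0],0],
    [[0.015,-0.003,0.062],[0,0,0],0],
    [[0.015,-0.003,0.062],[0,0,0],0],
  ],
)

```text
t: 3.15
tcp_pos: [0.5048, -0.0254, 0.0554]
tool_rot: [-0.171, 0.977, 0.023, 0.127]
force: [-1.1, 0.5, -0.3]
finger_gap: -0.002
```

```bash
python3 -c "
from h import *
step(-.082,0,.035,.26)"
```

```text
t 3.15 tcp [ 0.5048 -0.0254  0.0554] pack [-0.0813  0.0007  0.0554] F [-1.08  0.5  -0.27]
shift [ 0.0059 -0.0007  0.0196] rot [ 0.002  -0.0018  0.0017]
```

Emit:
play_rows(
  increments=[
    [[0.003,-0.001,0.01],[0,0,0],0],
    [[0.004,-0.001,0.014],[0,0,0],0],
    [[0.006,-0.001,0.018],[0,0,0],0],
    [[0.006,-0.001,0.021],[0,0,0],0],
    [[0.006,-0.001,0.021],[0,0,0],0],
    [[0.006,-0.001,0.021],[0,0,0],0],
  ],
)

```text
t: 3.75
tcp_pos: [0.51, -0.0269, 0.0379]
tool_rot: [-0.169, 0.978, 0.02, 0.122]
force: [-1.4, -0.2, 5.1]
finger_gap: -0.002
```

```bash
cat >> h.py <<'E'
def look(n,f):
    M=manip.camera_model(n);p,d=manip.snapshot(n)
    u=proj(PO+[0,0,.08],M).astype(int)
    if n!="wrist": 
        P=cloud(d,M);L=RP.inv().apply((P-PO).reshape(-1,3)).reshape(P.shape)
        u=np.clip(u,[100,80],[540,400]); p=p[u[1]-80:u[1]+80,u[0]-100:u[0]+100];p=cv2.resize(p,None,fx=4,fy=4,interpolation=cv2.INTER_CUBIC)
    else: L=None
    cv2.imwrite(f"pics/{f}.png",p[:,:,::-1]);return L,M
E
python3 -c "
from h import *
step(-.082,0,.035,.26)
look('scene','s2')"
```

```text
t 3.75 tcp [ 0.51   -0.0269  0.0379] pack [-0.077  -0.0024  0.0379] F [-1.39 -0.2   5.12]
shift [0.0056 0.0024 0.0015] rot [-0.0028 -0.0114 -0.0024]
```

View pics/s2.png

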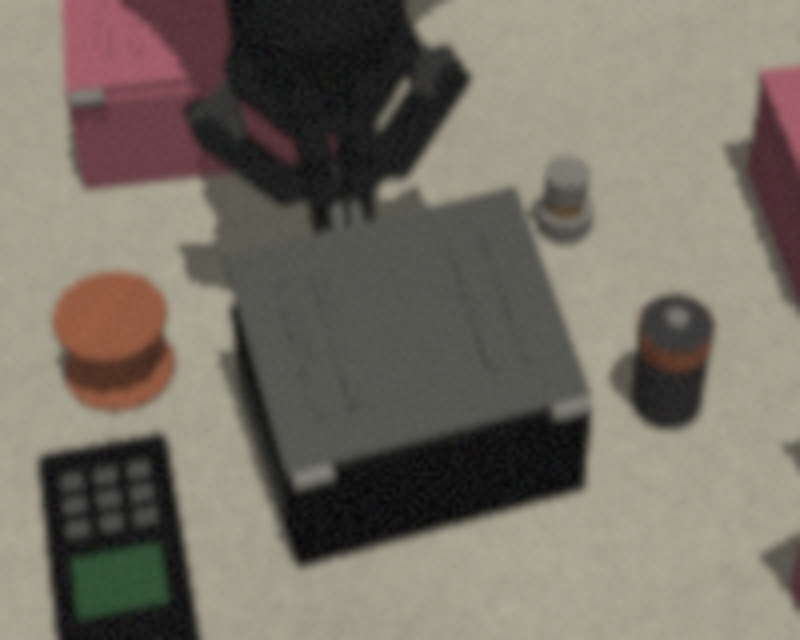

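Force is 5 N and the lid is still shut, so I press a little further.

Emit:
play_rows(
  increments=[
    [[0.003,0,0.003],[0,0,0],0],
    [[0.003,0,0.006],[0,0,0],0],
    [[0.003,0,0.007],[0,0,0],0],
    [[0.003,0,0.007],[0,0,0],0],
  ],
)

```text
t: 4.2
tcp_pos: [0.5106, -0.0268, 0.0345]
tool_rot: [-0.168, 0.978, 0.019, 0.122]
force: [-8.5, -2.3, 30.8]
finger_gap: -0.001
```

```bash
python3 -c "
from h import *
step(-.082,0,.035,.26)
look('scene','s3')"
```

```text
t 4.2 tcp [ 0.5106 -0.0268  0.0345] pack [-0.0764 -0.0025  0.0345] F [-8.52 -2.3  30.8 ]
shift [ 0.0054  0.0025 -0.0018] rot [-0.0055 -0.0134 -0.0031]
```

View pics/s3.png

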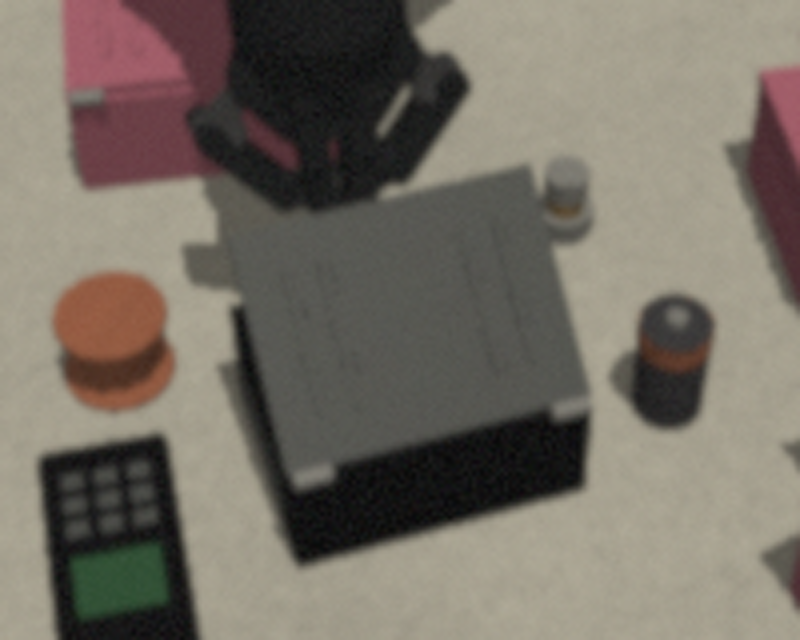

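The lid is free and rising. The tab is at its stop, so I ease off a little and let the lid come up.

Emit:
play_rows(
  increments=[
    [[0,0,-0.004],[0,0,0],0],
    [[0,0,-0.004],[0,0,0],0],
    [[0,0,-0.004],[0,0,0],0],
    [[0,0,-0.004],[0,0,0],0],
    [[0,0,-0.004],[0,0,0],0],
    [[0,0,-0.004],[0,0,0],0],
    [[0,0,-0.004],[0,0,0],0],
    [[0,0,-0.004],[0,0,0],0],
  ],
)

```text
t: 5.05
tcp_pos: [0.51, -0.027, 0.0364]
tool_rot: [-0.168, 0.978, 0.019, 0.121]
force: [-1.3, -0.1, 8.7]
finger_gap: -0.002
```

```bash
python3 -c "
from h import *
step(-.082,0,.035,.26)
L,M=look('scene','s4')
g=(abs(L[...,1])<.055)&(L[...,0]>-.06)&(L[...,0]<.06)&(L[...,2]>.072)&(L[...,2]<.2)
q=L[g];print(g.sum())
a=np.arctan2(q[:,2]-.066,.047-q[:,0]);print(np.percentile(a,[10,50,90]))"
```

```text
t 5.05 tcp [ 0.51   -0.027   0.0364] pack [-0.0769 -0.0025  0.0364] F [-1.33 -0.07  8.69]
shift [0.0052 0.0025 0.0001] rot [-0.0041 -0.0151 -0.0034]
3667
[0.79110822 0.8245551  0.90775335]
```

View pics/s4.png

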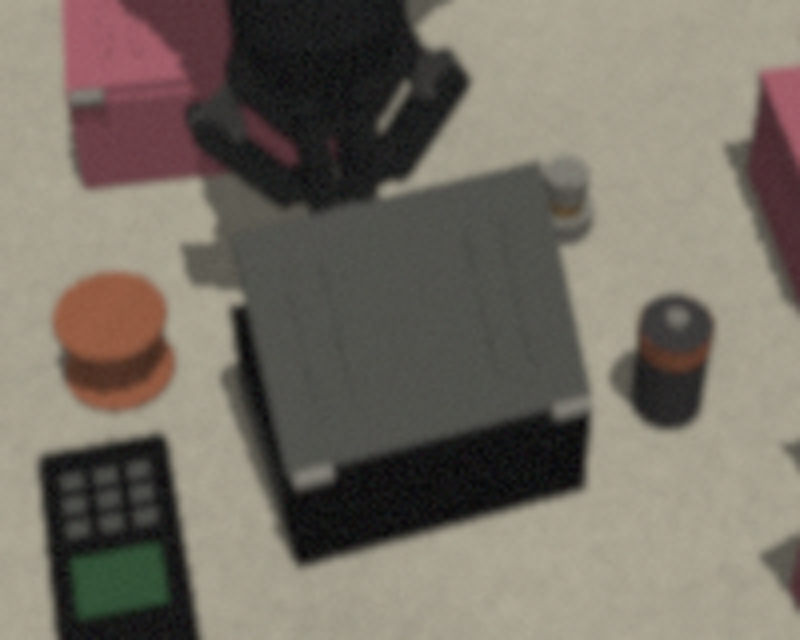

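The lid has popped to about 0.82 rad on its own, so its edge is near pack (-23, 135) mm. I back off and up, then push it over.

```bash
python3 -c "
from h import *
step(-.095,0,.125,.26)"
```

```text
t 5.1 tcp [ 0.5101 -0.027   0.0364] pack [-0.0769 -0.0025  0.0364] F [-2.58 -0.47  9.73]
shift [-0.0039  0.0022 -0.0903] rot [-0.0042 -0.0151 -0.0034]
```

Emit:
play_rows(
  increments=[
    [[0.002,0.002,-0.02],[0,0,0],0],
    [[0,0.002,-0.055],[0,0,0],0],
    [[-0.004,0.002,-0.09],[0,0,0],0],
    [[-0.004,0.002,-0.09],[0,0,0],0],
    [[-0.004,0.002,-0.09],[0,0,0],0],
  ],
)

```text
t: 5.6
tcp_pos: [0.4925, -0.031, 0.1245]
tool_rot: [-0.169, 0.978, 0.019, 0.121]
force: [0.2, -0.2, -0.4]
finger_gap: -0.0
```

```bash
python3 -c "
from h import *
step(-.04,0,.125,.26)
step(.057,0,.125,.26)
L,M=look('wrist','w5')
L,M=look('scene','s5')
g=(abs(L[...,1])<.055)&(L[...,0]>-.06)&(L[...,0]<.06)&(L[...,2]>.072)&(L[...,2]<.2)
q=L[g];print(g.sum())
a=np.arctan2(q[:,2]-.066,.047-q[:,0]);print(np.percentile(a,[10,50,90]))"
```

```text
t 5.6 tcp [ 0.4925 -0.031   0.1245] pack [-0.0948 -0.0003  0.1245] F [ 0.24 -0.24 -0.39]
shift [-0.0532  0.0006  0.0128] rot [-0.0047 -0.0149 -0.003 ]
t 5.6 tcp [ 0.4925 -0.031   0.1245] pack [-0.0948 -0.0003  0.1245] F [ 0.24 -0.24 -0.39]
shift [-0.1473  0.001   0.0363] rot [-0.0047 -0.0149 -0.003 ]
3681
[0.79017189 0.82354402 0.90315572]
```

View pics/w5.png

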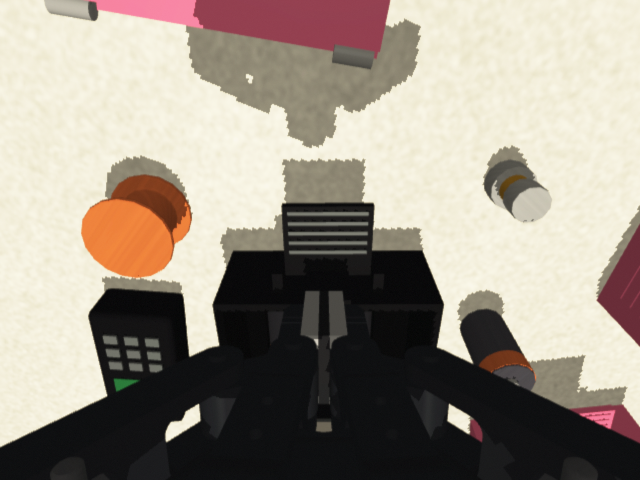

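View pics/s5.png

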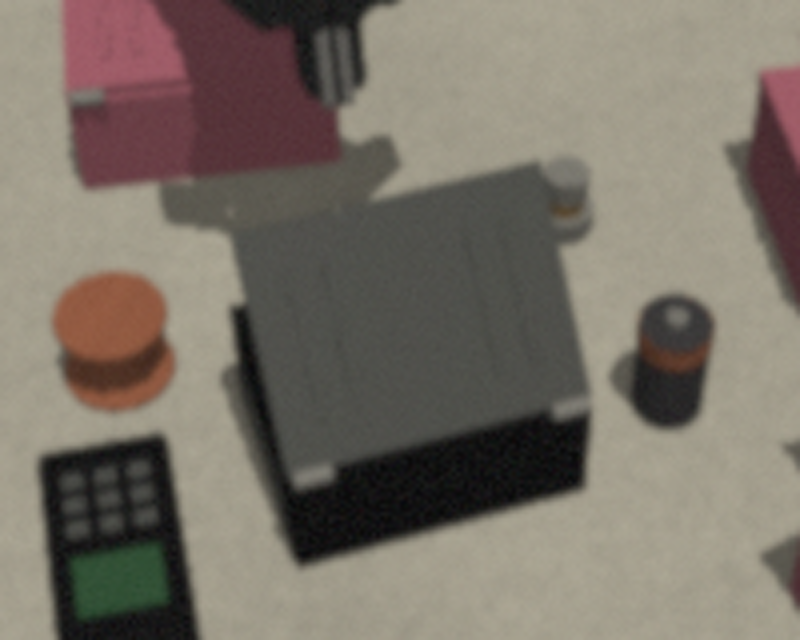

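Emit:
play_rows(
  increments=[
    [[-0.025,0.001,0.016],[0,0,0],0],
    [[-0.051,0.001,0.022],[0,0,0],0],
    [[-0.061,0.001,0.024],[0,0,0],0],
    [[-0.071,0.001,0.027],[0,0,0],0],
    [[-0.081,0.001,0.029],[0,0,0],0],
    [[-0.091,0.001,0.032],[0,0,0],0],
    [[-0.101,0.001,0.034],[0,0,0],0],
    [[-0.111,0.001,0.037],[0,0,0],0],
  ],
)

```text
t: 6.5
tcp_pos: [0.6031, 0.0093, 0.1184]
tool_rot: [-0.169, 0.978, 0.019, 0.122]
force: [0.3, 0.2, 2.1]
finger_gap: -0.003
```

```bash
python3 -c "
from h import *
step(.058,0,.118,.245)
L,M=look('scene','s6')
"
```

```text
t 6.5 tcp [0.6031 0.0093 0.1184] pack [0.0229 0.0002 0.1184] F [0.28 0.17 2.06]
shift [-0.0339 -0.0001  0.009 ] rot [-0.0049  0.0025 -0.0029]
```

View pics/s6.png

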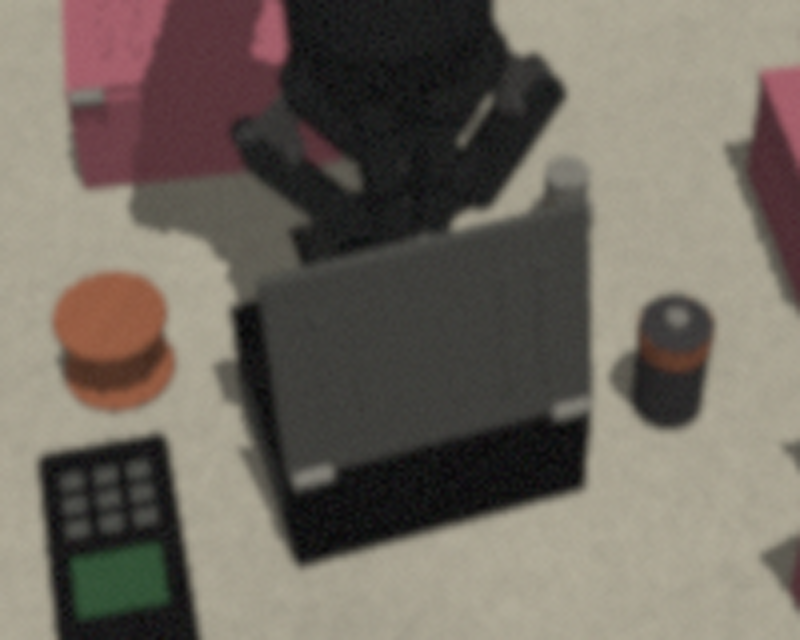

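The lid is being carried over, at about 1.3 rad or more. I continue to the stop.

Emit:
play_rows(
  increments=[
    [[-0.008,0,0.002],[0,0,0],0],
    [[-0.016,0,0.004],[0,0,0],0],
    [[-0.024,0,0.006],[0,0,0],0],
    [[-0.029,0,0.008],[0,0,0],0],
    [[-0.033,0,0.009],[0,0,0],0],
    [[-0.033,0,0.009],[0,0,0],0],
    [[-0.033,0,0.009],[0,0,0],0],
  ],
)

```text
t: 7.25
tcp_pos: [0.6328, 0.0204, 0.1133]
tool_rot: [-0.169, 0.978, 0.02, 0.118]
force: [-4.3, -2.4, 1.2]
finger_gap: -0.001
```

```bash
cat >> h.py <<'E'
def lidang(L):
    # outer face seen by scene camera
    g=(abs(L[...,1])<.055)&(L[...,0]>.03)&(L[...,0]<.11)&(L[...,2]>.08)&(L[...,2]<.155)
    q=L[g];x,z=q[:,0],q[:,2]
    A=np.polyfit(z,x,1)
    for _ in range(5):
        r=x-np.polyval(A,z);k=abs(r-np.median(r))<.006;A=np.polyfit(z[k],x[k],1)
    print("lid",k.sum(),"angle",np.pi/2+np.arctan(A[0]),"x at z .063:",np.polyval(A,.063),"zmax",L[(abs(L[...,1])<.055)&(L[...,0]>.03)&(L[...,0]<.12)][:,2].max())
E
python3 -c "
from h import *
step(.066,0,.118,.245)
L,M=look('scene','s7');lidang(L)
"
```

```text
t 7.25 tcp [0.6328 0.0204 0.1133] pack [0.0546 0.0005 0.1133] F [-4.32 -2.35  1.17]
shift [-0.0122 -0.0005 -0.0019] rot [-0.0025 -0.0042 -0.003 ]
lid 1099 angle 1.911584002074805 x at z .063: 0.05251679103730314 zmax 0.4477328970077917
```

View pics/s7.png

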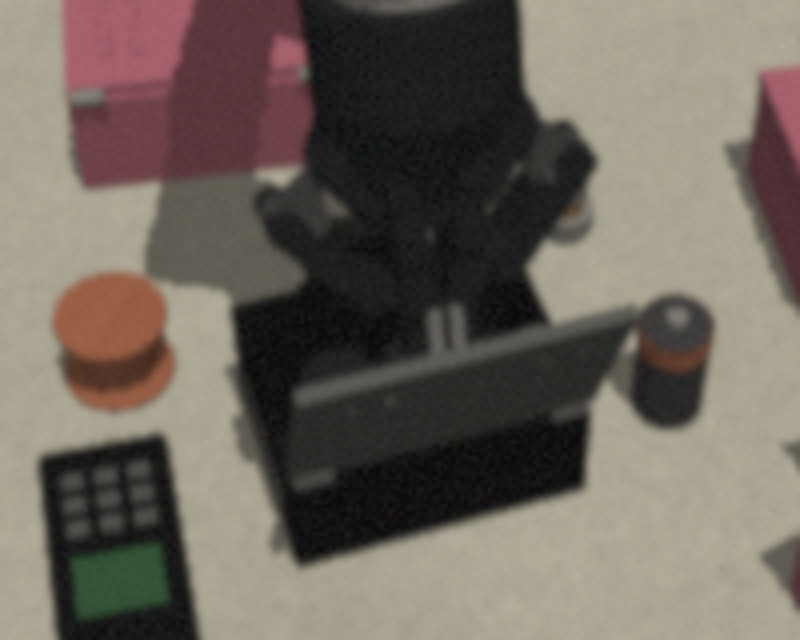

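Against the stop (1.91 rad, 5 N). I give it one small extra push, then withdraw back and up.

Emit:
play_rows(
  increments=[
    [[-0.004,0,0.001],[0,0,0],0],
    [[-0.004,0,0.001],[0,0,0],0],
    [[0.01,0,-0.003],[0,0,0],0],
    [[0.03,0,-0.008],[0,0,0],0],
    [[0.058,0,-0.015],[0,0,0],0],
    [[0.05,0,-0.05],[0,0,0],0],
    [[0.045,0,-0.08],[0,0,0],0],
    [[0.07,0,-0.12],[0,0,0],0],
    [[0.1,0,-0.14],[0,0,0],0],
    [[0.1,0,-0.14],[0,0,0],0],
  ],
)

```text
t: 8.3
tcp_pos: [0.5088, -0.0231, 0.2277]
tool_rot: [-0.168, 0.978, 0.019, 0.121]
force: [-0.3, -0.3, 0.2]
finger_gap: -0.004
```

Emit:
play_rows(
  increments=[
    [[0.04,0,-0.03],[0,0,0],0],
    [[0.08,0,-0.05],[0,0,0],0],
    [[0.08,0,-0.05],[0,0,0],0],
    [[0.08,0,-0.05],[0,0,0],0],
    [[0.08,0,-0.05],[0,0,0],0],
    [[0.08,0,-0.05],[0,0,0],0],
  ],
)

```text
t: 8.9
tcp_pos: [0.4273, -0.0528, 0.2548]
tool_rot: [-0.169, 0.978, 0.019, 0.12]
force: [0.2, 0.5, -0.1]
finger_gap: 0.0
```

```bash
python3 -c "
from h import *
step(0,0,.2,.245)
L,M=look('scene','s8');lidang(L)
f=np.load('scene0.npz');P0=cloud(f['d'],f)
P=L.reshape(-1,3);P=(RP.apply(P)+PO).reshape(L.shape)
for th in('spare','spool','adaptor','handheld','cell0'):
  for r in manip.regions_of('scene',th)[:3]:
    q=P[r['region']];print(th,round(r['p'],2),np.round(np.median(q,0),3), np.round(RP.inv().apply(np.median(q,0)-PO),3))
L,M=look('top','t8')
L,M=look('wrist','w8')
"
```

```text
t 8.9 tcp [ 0.4273 -0.0528  0.2548] pack [-0.1635  0.0012  0.2548] F [ 0.19  0.51 -0.1 ]
shift [-0.1454 -0.0005  0.0927] rot [-0.0034 -0.0009 -0.0023]
lid 1100 angle 1.9079427456771771 x at z .063: 0.05269920435665788 zmax 0.15864900548425429
spare 0.89 [0.569 0.116 0.044] [0.027 0.112 0.044]
spool 0.85 [ 0.555 -0.131  0.038] [-0.07  -0.115  0.038]
adaptor 0.73 [0.458 0.072 0.019] [-0.092  0.108  0.019]
adaptor 0.23 [ 0.57  -0.03   0.035] [-0.021 -0.026  0.035]
handheld 0.58 [ 0.684 -0.11   0.031] [ 0.058 -0.14   0.031]
```

View pics/s8.png

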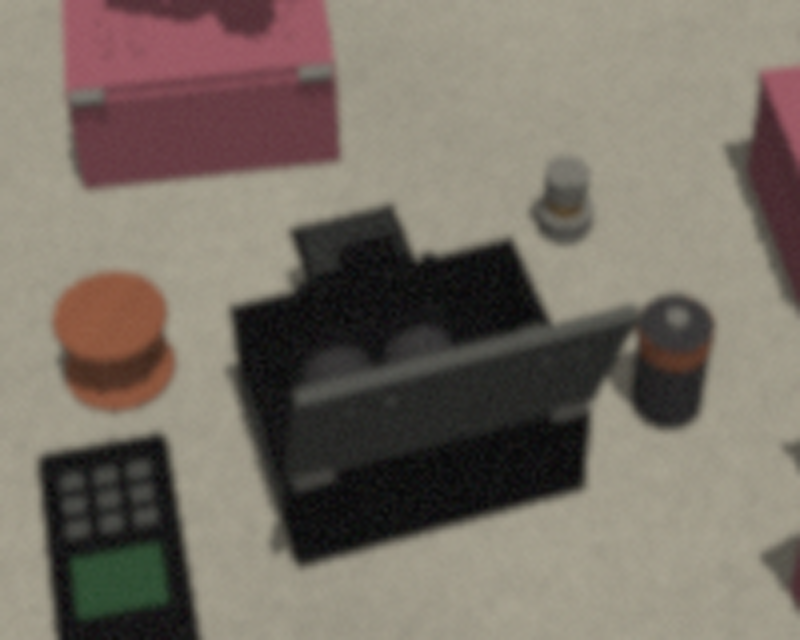

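View pics/t8.png

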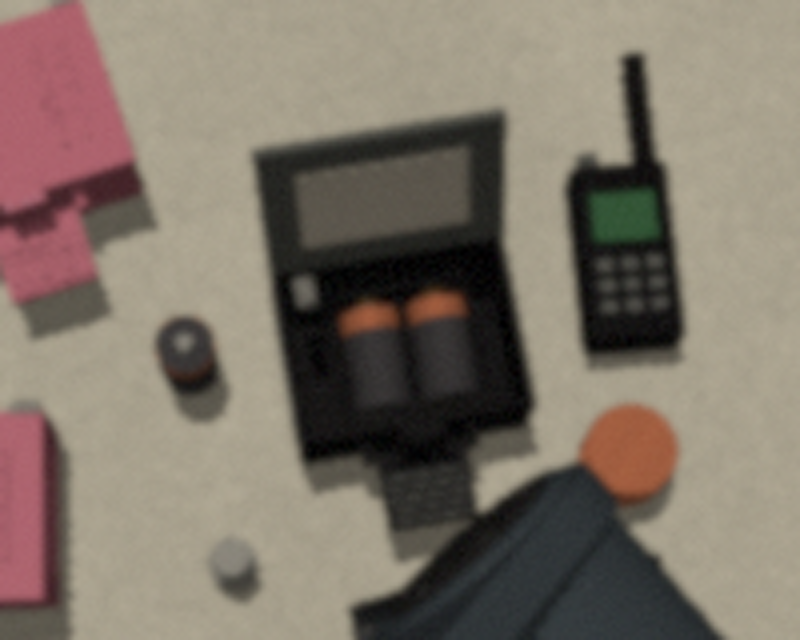

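View pics/w8.png

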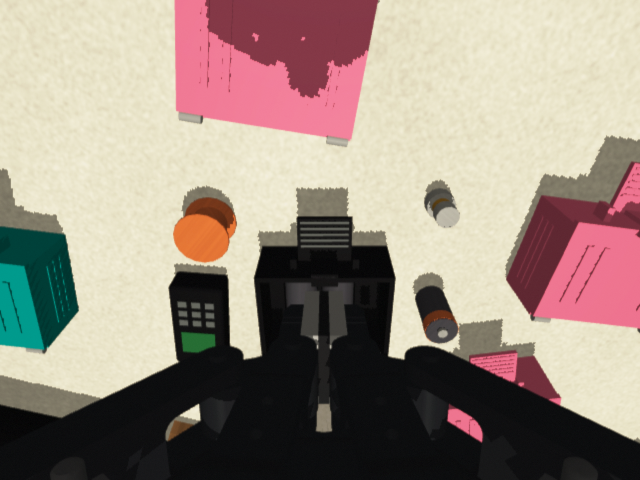

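The lid stands at 1.91 rad against its stop. The cells lie in their channels at top-crop (377,355) and (440,345), the neighbours are unmoved, and the arm is clear.

```bash
python3 -c "
from station import manip
print(manip.sign_off())"
```

```text
the job is handed in; nothing more can be done
None
```

The battery pack is open: I pressed the release tab with the shut fingertips until the lid popped up by itself. I then pushed the lid over to its stop, backed away and handed the job in at about 9 s.

- **Lid:** it sprang to about 0.82 rad on its own. After the push it measured 1.912 rad with the fingers pressing about 5 N, and 1.908 rad once they were clear. The full-open figure is 1.92; I put the 0.01 rad difference down to measurement noise.
- **Tab press:** the first press, at about 5 N, did not free the lid. Pressing further did, and the force briefly reached about 32 N when the tab hit its own stop. During the press the fingertips ended about 5 mm closer to the pack than planned, with no harm seen.
- **Surroundings:** the final pictures show both cells lying in their channels. The spare cell, spool, adaptor and radio measured within 3 mm of where they started. The cells were checked by eye only, because the detector did not report them in the last picture.
- **Arm:** it touches nothing, with wrist force back near zero (about 0.5 N).

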